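Rack the bottle and shut the crib gate

TASK

Someone left a small tin standing in the wooden bottle crib: take it out and stand it on the dark wooden board. Then lay the short glass bottle gently on its side in the crib's two V cradles, cap towards the low end wall that faces the robot, and after that push the crib's side gate shut until it is fully home past its catch. Leave everything else on the worktop where it is.

Things in the scene. Friction and masses are not known exactly. Their poses are not given: they have to be found in the camera images.
- crib: Open-topped pale wooden bottle crib, fixed; 235 mm long (x, away from the robot) by 190 wide (y, to the gate side). Origin on the worktop under the cradle's middle. Floor 12 mm thick. Inner faces: far wall x=79 (85 high), fixed side wall y=-82 (75 high); low near end wall x=-136 to -126, only 40 high. The +y side is closed by the gate, between 85 mm high posts at x=-131 and 98.
- cradle (a point): Point on the axis of a bottle lying in both V saddles, midway between them: 58 mm above the worktop, over the crib's origin, axes as the crib's. The saddles, 12 mm thick, stand across the crib at x=-35 and +35 mm; they reach 42 mm above the worktop and 32 mm either side of the middle line. Between them is only floor.
- gate (a joint): Angle of the crib's side gate (rad): 0 = shut and home, 1.0 to 1.5 at the start, stop at 1.7. Growing values swing its free end out to the crib's +y; shut, it runs from the hinge along +x. It turns freely and stays where left. At about 0.055 a spring ball catch at its free end resists; a push of some 3 to 5 N there carries it over onto its stop at 0. Not latched, it stands at 0.05 or more.
- gate_hinge (a point): On the gate's vertical hinge axis (crib x=-120, y=86 mm), 49 mm above the worktop. The gate is an upright wooden panel 197 mm long, 12 mm thick (6 either side of the hinge axis), from 14 to 84 mm above the worktop. Axes turn with the gate: x along it to the free end, y out of its outer face.
- gate_push (a point): On the gate's outer face, 160 mm from the hinge axis, 60 mm above the worktop: a good place to push. Its axes turn with the gate: x along the gate to its free end, y out of its outer face.
- bottle: The short brown glass bottle, 0.32 kg or so, 150 mm tall, standing on the worktop. Origin at the centre of its base, z up its axis to the cap. Straight body 60 mm in diameter from the base to 95 mm, shoulder narrowing to 26 mm at 118 mm, neck 25 mm, then a steel cap 28 mm in diameter and 18 mm high.
- bottle_mid (a point): On the bottle's axis, 47.5 mm from its base: middle of the straight body.
- bottle_cap (a point): Centre of the top of the bottle's cap, 150 mm from its base.
- tin: Small plain ribbed metal tin, 44 mm in diameter (45 over the ribs), 75 mm tall, about 0.12 kg, standing on the crib's floor between the two saddles. Origin at the centre of its underside, z up.
- board: Dark wooden serving board fixed on the worktop, 130 by 130 mm, 14 mm thick. Origin at the centre of its underside.
- mill: Bystander: dark wooden pepper mill, 52 mm wide, 155 mm tall; origin under its base.
- tall_bottle: Bystander: taller brown glass bottle, 56 mm wide, 245 mm tall; origin under its base.
- shaker: Bystander: little glass shaker with steel top, 38 mm wide, 68 mm tall; origin under its base.
- jar: Bystander: wide glass jar with steel lid, 72 mm wide, 95 mm tall; origin under its base.
- big_tin: Bystander: large metal tin, 74 mm wide, 110 mm tall; origin under its base.
- mug: Bystander: white mug, 80 mm wide, 90 mm tall; origin under its base.
- spoon: Bystander: wooden spoon, 240 mm long, lying on the worktop; origin under its middle.
Not all that is in view belongs to the job. Several things have the shape of the board; the one meant has the colours described above.

How it is judged:
On the way, in this order (a step that is already met when the one before it is completed fails the run):
1. the small tin stands released on the board (x of tin in the frame of board between -0.065 and 0.065 m and y of tin in the frame of board between -0.065 and 0.065 m and z of tin in the frame of board between 0.01 and 0.02 m and angle between tin's own z axis and vertical below 0.08 rad and linear speed of tin below 0.02 m/s and angular speed of tin below 0.3 rad/s and contact force between the fingers and tin below 0.05 N), for 0.2 s.
2. the short bottle lies released in both saddles, cap to the near end, with the gate still open (x of bottle_mid in the frame of cradle between -0.018 and 0.018 m and y of bottle_mid in the frame of cradle between -0.006 and 0.006 m and z of bottle_mid in the frame of cradle between -0.006 and 0.006 m and angle between the z axis of bottle and the x axis of crib, either way round below 0.1 rad and x of bottle_cap in the frame of cradle below -0.06 m and linear speed of bottle below 0.02 m/s and angular speed of bottle below 0.3 rad/s and contact force between the fingers and bottle below 0.05 N and value of joint gate above 0.1 rad), for 0.2 s.
3. the gate is shut past its catch (value of joint gate below 0.02 rad and velocity of joint gate between -0.05 and 0.05 rad/s), for 0.2 s.
At the end, for the whole second after the job is handed in: Small tin upright on the board (0.08 rad), its centre over it; short bottle lying in both saddles (mid-body within 18 mm along, 6 mm across and in height of the cradle point, axis within 0.10 rad), cap to the near end; both released, at rest; gate within 0.02 rad of shut, at rest (all of step 1 and all of step 3 and x of bottle_mid in the frame of cradle between -0.018 and 0.018 m and y of bottle_mid in the frame of cradle between -0.006 and 0.006 m and z of bottle_mid in the frame of cradle between -0.006 and 0.006 m and angle between the z axis of bottle and the x axis of crib, either way round below 0.1 rad and x of bottle_cap in the frame of cradle below -0.06 m and linear speed of bottle below 0.02 m/s and angular speed of bottle below 0.3 rad/s and contact force between the fingers and bottle below 0.05 N); the robot touches nothing.
It fails at once if a bystander is moved more than 40 mm (distance of any of mill, tall_bottle, shaker, jar, big_tin, mug, spoon from where it was at the start of the episode above 0.04 m).
It fails at once if the glass bottle is dropped or knocked (over 60 N) on the crib (contact force between bottle and crib above 60 N).
It also fails if it takes over 67 s, if anything falls off the work surface, if the arm or the gripper's body presses on something with over 40 N, if the wrist force passes 120 N, or if a joint passes its speed limit or range.

ROBOT

A 6-joint arm with a two-finger parallel gripper is mounted at the origin on the work surface. World frame = base frame: x ahead of the robot, y to its left, z up, the work surface at z = 0. Lengths are in m, angles in rad, forces in N, time in s.
With the tool pointing down it reaches from about 0.425 to 0.95 m from the base axis. Payload 3.5 kg.
Tool frame: the origin (TCP) lies midway between the tips of the shut fingers; the grasp point (between the pads) lies 19 mm behind it; z points along the fingers, y is the line along which they close (so a half turn about z gives the same grasp; the last joint's range is limited). The gripper opens to 85 mm and grips with 20 to 120 N. Pads are 22 mm wide; open, the fingers measure 114 mm over their backs; the gripper's body (76 mm by 85 mm) begins 54 mm behind the grasp point. The pads swing forward as they close: fully open they stand 13 mm farther back than shut.
Start: joints at [-1.309, 0.286, 1.577, -0, 1.279, -0.15], TCP at [0.27, -0.619, 0.231] pointing down, gripper open.
Joint ranges: [-2.77, 2.77], [-0.9, 2.22], [0.21, 2.48], [-1.53, 4.67], [0.24, 2.81], [-2.84, 2.84]. Speed limits (rad/s): [2.79, 2.79, 3.14, 3.14, 3.14, 3.14].

INTERFACE

Orientations are given as a unit quaternion [x, y, z, w].
In Python, from plant import ctrl gives the robot as it stands.
- The arm moves only by the tool move_arm, never from a script. Its argument "plan" is a list of rows, each an object of numbers: "x", "y", "z": the shift along the tool's x, y, z in m; "yaw": the turn about the tool's z in rad; "fingers": the closure, from 0 (fully open) to 1 (shut). In form: [{"x": .., "y": .., "z": .., "yaw": .., "fingers": ..}, ...]. A call has 1 to 5 rows; each row is the pose to reach, as a shift and turn from the pose commanded when the call began, along the tool's axes at that moment; what a row does not reach only later rows make up. A row lasts 1/10 s, in which the tool goes at most 50 mm and 8.59 degrees, less where a joint would pass 70% of its speed; a pose out of reach is approached as far as the arm can. A call with a gripper value outside its range is refused whole. The fingers move at their own pace and stop on an object; "force" is the grip in N (left out, the last holds). Time passes only in rows, so rows that repeat a pose let the fingers close. It gives the time, the measured TCP pose, the force, the opening and the grip force at its end, in the units of the state.
- ctrl.get_state(): the state, without advancing time (a new reading comes with each control period).
- ctrl.read_camera(name): name is "scene" or "top"; returns the picture (420x560x3 uint8, red, green, blue); there is no depth.
- ctrl.camera_model(name): a dict with "intrinsics" (3x3 intrinsics, pixels), "cam_to_world" (4x4, takes a point from camera to world coordinates). Camera axes: x right, y up, looking along -z (the intrinsics and any distortion apply to the point x, -y, -z); pixel columns grow to the right and rows downward; lengths in m; the calibration is good to about 2 mm. A picture is of the moment at which its call begins. camera_model takes no time and is no camera call.
- ctrl.sign_off(): hands the job in; it is judged then, once.
The state is a dict: "time": time; "qpos": joint angles; "dq": joint speeds; "joint_efforts": joint torques, N m; "eef_pos": TCP position; "tcp_rot": TCP orientation; "contact_force": force on the tool from outside, world axes, zero at the start; "wrist_torque": the same for the moment, N m; "opening": opening from 0.0 (shut) to 1.0 (fully open); "finger_force": force on a finger pad.
Only numpy, scipy, OpenCV 4.12 (cv2) and the standard library are available. Lean on these libraries where they do the work, as an engineer would, in place of code of your own. Each camera call takes 0.05 s, during which the arm holds its last target. There are 200 camera calls.

## Working session

There is one attempt and no reset: what is moved stays moved. The work goes in short steps, Python scripts to look and compute and a tool call to move; the robot and the scene stay as the last step left them, time stands still between calls to the robot, and variables do not carry over. Pictures are saved under pics/ and viewed, at most 10 in all, crops included, and the job is handed in when it is done.

Besides the shell and the picture viewer there is one more tool, called after ">>>" as name(argument=value, ...), one argument or row to a line, values as JSON. move_arm: Moves the arm, as the interface text tells. Its arguments: {"type":"object","properties":{"plan":{"type":"array"},"force":{"type":"number"}},"required":["plan"]}

```bash
ls; mkdir -p pics
python3 - <<'E'
from plant import ctrl
import cv2,numpy as np
for n in("scene","top"):
    im=ctrl.read_camera(n); cv2.imwrite(f"pics/{n}0.png",im[:,:,::-1]); m=ctrl.camera_model(n); print(n,np.round(m["intrinsics"],1).tolist(),np.round(m["cam_to_world"],4).tolist(),m.keys())
print(ctrl.get_state())
E
```

```text
pics
scene [[504.0, 0.0, 281.5], [0.0, 504.0, 205.7], [0.0, 0.0, 1.0]] [[-0.0761, -0.5347, 0.8416, 1.7764], [0.9969, -0.0244, 0.0746, 0.0901], [-0.0193, 0.8447, 0.5349, 0.8818], [0.0, 0.0, 0.0, 1.0]] dict_keys(['intrinsics', 'cam_to_world'])
top [[464.4, 0.0, 271.1], [0.0, 464.4, 203.9], [0.0, 0.0, 1.0]] [[0.0268, 0.9839, -0.1769, 0.3091], [-0.9996, 0.0245, -0.0149, -0.0202], [-0.0103, 0.1772, 0.9841, 1.4183], [0.0, 0.0, 0.0, 1.0]] dict_keys(['intrinsics', 'cam_to_world'])
{'time': 0.1, 'qpos': array([-1.30898536e+00,  2.87115495e-01,  1.57804811e+00,  2.13377673e-06,
        1.27861787e+00, -1.50008031e-01]), 'dq': array([ 0.00075352, -0.00219671, -0.00267368,  0.0020322 , -0.00209057,
        0.00055679]), 'joint_efforts': array([ 1.03232087e-03, -4.07294154e+01, -2.93699205e+01, -1.05191527e-04,
        3.37586956e-03, -2.16101462e-06]), 'eef_pos': array([ 0.27005109, -0.61796493,  0.23005041]), 'tcp_rot': array([ 9.78874913e-01,  2.04457105e-01, -6.01276620e-05, -1.09275995e-03]), 'contact_force': array([-0.63179742, -0.75549978,  0.22187751]), 'wrist_torque': array([ 0.02531904, -0.03190568, -0.01006499]), 'finger_force': 0.0, 'opening': 1.0029782029410257}
```

View pics/scene0.png

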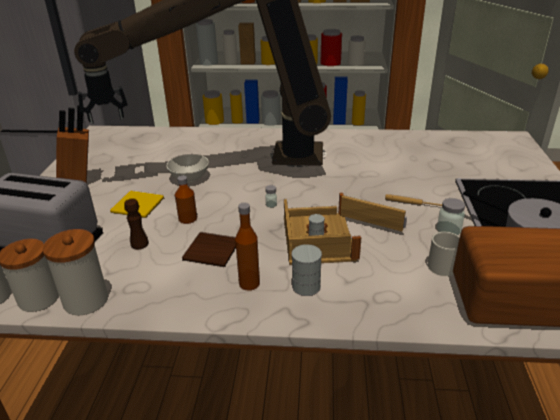

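View pics/top0.png

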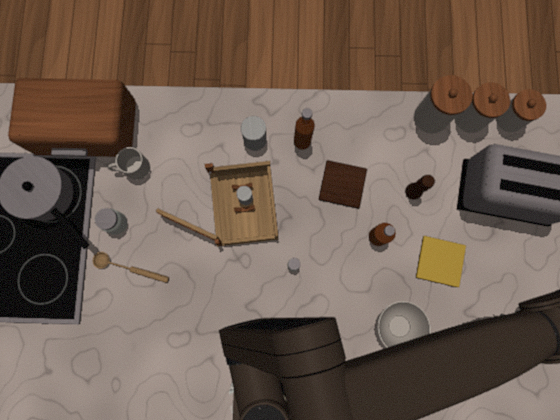

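The scene picture shows the crib at about (320,235) with the small tin at (316,225), the dark board at (211,249), the short bottle at (187,202), and the gate swung open at (372,212). The top view shows the crib at (244,203).

Look-alikes (top pixels):
- **Tins:** small tin in crib (244,194), big tin (254,130), jar (108,220), shaker (294,265).
- **Bottles:** short (382,234), tall (304,130).
- **Boards:** dark (343,184), yellow (442,261).

By the description I choose the tin in the crib, the short bottle and the dark board. I'll check these in a crop.

```bash
cat > h.py <<'E'
from plant import ctrl
import cv2,numpy as np
def cam(n):
    m=ctrl.camera_model(n); return np.array(m["intrinsics"]),np.array(m["cam_to_world"])
def ray(n,u,v):
    K,T=cam(n); d=np.array([(u-K[0,2])/K[0,0],-(v-K[1,2])/K[1,1],-1]); return T[:3,3],T[:3,:3]@d
def at(n,u,v,z):
    o,d=ray(n,u,v); return np.round(o+d*(z-o[2])/d[2],4)
def proj(n,p):
    K,T=cam(n); c=T[:3,:3].T@(np.array(p)-T[:3,3]); c=c*[1,-1,-1]; return np.round((K@c/c[2])[:2],1)
def tool():
    from scipy.spatial.transform import Rotation as R
    s=ctrl.get_state(); return s,R.from_quat(s["tcp_rot"]).as_matrix()
def delta(p,yaw=None):
    "shift in tool axes to world point p; yaw = wanted world angle of tool y (mod pi)"
    s,M=tool(); a=np.arctan2(M[1,1],M[0,1]); r=[round(float(t),4) for t in M.T@(np.array(p)-s["eef_pos"])]
    if yaw is not None: 
        d=(yaw-a+np.pi/2)%np.pi-np.pi/2; r.append(round(float(-d),4))
    return r
E
python3 - <<'E'
from h import *
im=cv2.imread("pics/top0.png"); hsv=cv2.cvtColor(im,cv2.COLOR_BGR2HSV)
a=cv2.resize(im[150:255,150:290],None,fx=5,fy=5,interpolation=cv2.INTER_CUBIC)
cv2.imwrite("pics/c1.png",a)
s=cv2.imread("pics/scene0.png")
b=cv2.resize(s[170:300,170:410],(800,433),interpolation=cv2.INTER_CUBIC)
cv2.imwrite("pics/c2.png",b)
# board: dark reddish
sub=np.zeros(im.shape[:2],np.uint8); sub[150:215,312:375]=255
g=cv2.cvtColor(im,cv2.COLOR_BGR2GRAY)
m=((g<70)&(sub>0)).astype(np.uint8)
c=max(cv2.findContours(m,0,2)[0],key=cv2.contourArea); r=cv2.minAreaRect(c); print("board",r)
P=np.array([at("top",u,v,.014)[:2] for u,v in cv2.boxPoints(r)]); print(P,P.mean(0),np.linalg.norm(P-np.roll(P,1,0),axis=1))
E
```

```text
board ((342.2499694824219, 184.25), (41.38050079345703, 41.18438720703125), 11.309932708740234)
[[ 0.5762 -0.1426]
 [ 0.7051 -0.1667]
 [ 0.682  -0.2928]
 [ 0.554  -0.2669]] [ 0.629325 -0.21725 ] [0.1262669  0.1311336  0.12819836 0.13059407]
```

View pics/c1.png

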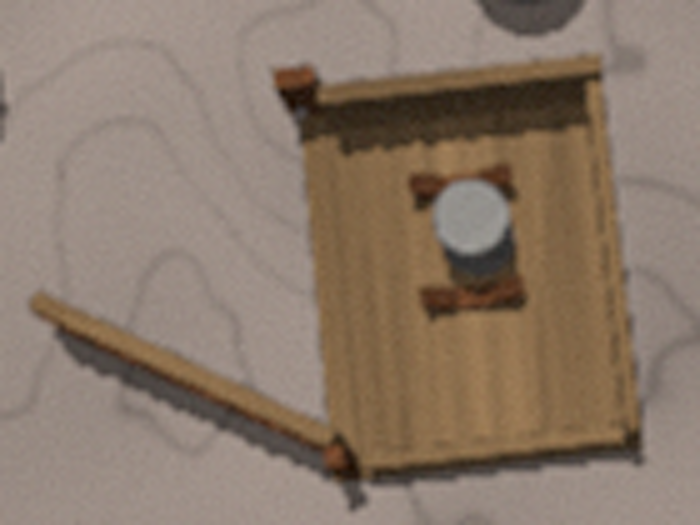

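View pics/c2.png

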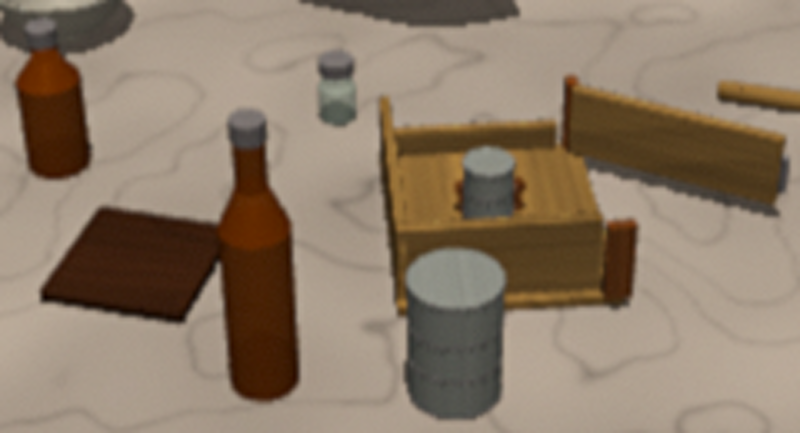

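Crops: the small ribbed tin stands between the saddles (top crop 471,218, which is px 244,193.5). The saddles are at crop (462,183) and (475,295), the hinge is at crop (340,455) and the gate's free end at (42,303). The choices of tin, short bottle and dark board are confirmed.

Run:
```python
from h import *
t=lambda x,y,z: at("top",150+(x+.5)/5-.5,150+(y+.5)/5-.5,z)
f=[t(412,181,.042),t(511,171,.042)]; n=[t(422,293,.042),t(523,283,.042)]
print("saddle tips",f,n)
F=(f[0]+f[1])/2;N=(n[0]+n[1])/2
print("axis",F-N,np.linalg.norm(F-N),"mid",(F+N)/2)
print("yaw",np.arctan2(*(F-N)[[1,0]]), "yaw from far wall outer edge", end=' ')
a,b=t(318,90,.085),t(600,58,.085); d=a-b; print(np.arctan2(-d[0],d[1]),a,b)
a,b=t(365,470,.04),t(633,433,.04); d=a-b; print("near wall",np.arctan2(-d[0],d[1]),a,b)
a,b=t(600,80,.075),t(635,440,.075); d=a-b; print("side wall",np.arctan2(d[1],d[0]),a,b)
print("tin",t(471,218,.087))
# fit crib pose: world xy from crib (x,y)
C=np.array([(41,32),(41,-32),(-29,32),(-29,-32)])/1e3; W=np.array(f+n)[:,:2]
def fit(C,W):
    H=(C-C.mean(0)).T@(W-W.mean(0)); th=np.arctan2(H[0,1]-H[1,0],H[0,0]+H[1,1]); R=np.array([[np.cos(th),-np.sin(th)],[np.sin(th),np.cos(th)]]); return th,W.mean(0)-R@C.mean(0),R
th,o,R=fit(C,W);print("crib",th,o, "resid",np.round((W-(C@R.T+o))*1e3,1).tolist())
h=o+R@[-.12,.086]; fe=t(42,303,.084); print("hinge",h,"free end",fe,"gate ang",np.arctan2(*(fe[:2]-h)[::-1])-th,np.linalg.norm(fe[:2]-h))
print("predicted px near-wall outer corner",(proj("top",[*(o+R@[-.136,-.082]),.04])-150)*5, "far", (proj("top",[*(o+R@[.085,-.088]),.085])-150)*5)
# bottle cap: both views
im=cv2.imread("pics/top0.png");hs=cv2.cvtColor(im,cv2.COLOR_BGR2HSV);
def blob(nm,x0,x1,y0,y1,fn):
    im=cv2.imread(f"pics/{nm}0.png");hs=cv2.cvtColor(im,cv2.COLOR_BGR2HSV)[y0:y1,x0:x1].astype(int); m=fn(hs).astype(np.uint8)
    k,l,st,ce=cv2.connectedComponentsWithStats(m); i=1+st[1:,4].argmax(); return ce[i]+[x0,y0],st[i],(st[i][0]+x0,st[i][1]+y0)
print("bottle body top",blob("top",365,400,218,252,lambda h:(h[...,1]>150)))
print("bottle scene",blob("scene",168,205,175,226,lambda h:(h[...,1]>150)))
print(hs[228:238,382:398,1])
```

```text
saddle tips [array([0.6095, 0.1207, 0.042 ]), array([0.6171, 0.0608, 0.042 ])] [array([0.5407, 0.1118, 0.042 ]), array([0.5483, 0.0512, 0.042 ])]
axis [0.0688  0.00925 0.     ] 0.0694190355738251 mid [0.5789   0.086125 0.042   ]
yaw 0.13364624866089275 yaw from far wall outer edge 0.14021497040422415 [0.6539 0.1743 0.085 ] [0.6774 0.0078 0.085 ]
near wall 0.16290126062433327 [0.4335 0.1416 0.04  ] [ 0.4596 -0.0172  0.04  ]
side wall 0.1213743774420258 [0.6666 0.0076 0.075 ] [ 0.4518 -0.0186  0.075 ]
tin [0.5783 0.0806 0.087 ]
crib 0.13001655036766738 [0.57295064 0.0853471 ] resid [[0.0, -1.7], [-0.7, 1.9], [0.7, -1.5], [-0.0, 1.3]]
hinge [0.44281352 0.15506317] free end [0.5221 0.3296 0.084 ] gate ang 1.0143823545281057 0.19170146259422977
predicted px near-wall outer corner [624.5 449. ] far [595.5  70.5]
bottle body top (array([379.75080906, 235.15533981]), array([  5,   5,  25,  23, 309], dtype=int32), (np.int32(370), np.int32(223)))
bottle scene (array([185.41573034, 204.04173355]), array([  7,   9,  21,  39, 623], dtype=int32), (np.int32(175), np.int32(184)))
[[196 181  99  18  16  18  17  19  19  17  19  22  34  43  38  41]
 [198 149  47  12  14  19  20  17  19  17  17  15  37  51  36  38]
 [184 144  21  14  17  14  20  14  17  17  17  13  41  51  37  35]
 [177 150  24  13  16  19  15  18  25  19  19  14  45  57  35  34]
 [170 167  35  14  18  21  17  18  21  13  17  21  59  69  39  36]
 [224 158  97  18  12  18  14  16  15  18  13  33 112  91  44  38]
 [179 173 150  73  18  17  15  16  16  28  47  80 156  67  41  34]
 [188 208 181 153 103  64  26  26  28  63 137 188 173  54  33  32]
 [194 187 187 180 185 179 141 131 151 160 227 205 151  61  33  33]
 [194 171 209 195 205 181 194 210 190 215 194 198  99  46  36  38]]
```

Run:
```python
from h import *
im=cv2.imread("pics/top0.png");hs=cv2.cvtColor(im,cv2.COLOR_BGR2HSV)
m=np.zeros(im.shape[:2],np.uint8); m[222:240,383:395]=(hs[222:240,383:395,1]<60)
c=max(cv2.findContours(m,0,1)[0],key=cv2.contourArea); print(cv2.boundingRect(c),cv2.minEnclosingCircle(c)); (u,v),_=cv2.minEnclosingCircle(c)
print("cap",at("top",u,v,.15))
for z in(0,.095): 
  print("px of bottle axis at z",proj("top",[*at("top",u,v,.15)[:2],z]),proj("scene",[*at("top",u,v,.15)[:2],z]))
print("scene cap px",proj("scene",at("top",u,v,.15)))
print("tin over",delta([.578,.081,.23],np.pi/2+.135))
for u,v in [(415,190),(294,265),(304,115),(254,128)]: print(at("top",u,v,.07))
```

```text
(384, 222, 11, 14) ((390.0714416503906, 228.07142639160156), 7.231682777404785)
cap [ 0.478  -0.3291  0.15  ]
px of bottle axis at z [378.2 234.2] [186.1 218.5]
px of bottle axis at z [385.4 230.5] [182.4 192.7]
scene cap px [180.1 177. ]
tin over [0.562, -0.5173, 0.0014, 0.2768]
[ 0.6039 -0.4241  0.07  ]
[ 0.3744 -0.0706  0.07  ]
[ 0.8298 -0.0929  0.07  ]
[0.7847 0.0584 0.07  ]
```

>>> move_arm(
  plan=[
    {"x": 0.05,"y": 0,"z": -0.02,"yaw": 0,"fingers": 0},
  ],
)

```text
time: 0.2
eef_pos: [0.3085, -0.6002, 0.2454]
tcp_rot: [0.98, 0.201, -0.001, -0.004]
contact_force: [0.8, 0.8, -0.2]
opening: 0.999
finger_force: 0.0
```

>>> move_arm(
  plan=[
    {"x": 0.512,"y": -0.517,"z": 0.02,"yaw": 0.277,"fingers": 0},
    {"x": 0.512,"y": -0.517,"z": 0.02,"yaw": 0.277,"fingers": 0},
    {"x": 0.512,"y": -0.517,"z": 0.02,"yaw": 0.277,"fingers": 0},
    {"x": 0.512,"y": -0.517,"z": 0.02,"yaw": 0.277,"fingers": 0},
    {"x": 0.512,"y": -0.517,"z": 0.02,"yaw": 0.277,"fingers": 0},
  ],
)

```text
time: 0.7
eef_pos: [0.403, -0.3647, 0.2424]
tcp_rot: [0.998, 0.067, -0.0, -0.0]
contact_force: [0.6, 0.2, 0.9]
opening: 1.001
finger_force: 0.0
```

Run:
```python
from h import *
print("tin over",delta([.578,.081,.23],np.pi/2+.135),ctrl.get_state()["eef_pos"])
```

```text
tin over [0.2331, -0.4182, 0.0127, -0.0006] [ 0.40298536 -0.36466948  0.24238621]
```

>>> move_arm(
  plan=[
    {"x": 0.233,"y": -0.418,"z": 0.0,"yaw": 0,"fingers": 0},
    {"x": 0.233,"y": -0.418,"z": 0.0,"yaw": 0,"fingers": 0},
    {"x": 0.233,"y": -0.418,"z": 0.0,"yaw": 0,"fingers": 0},
    {"x": 0.233,"y": -0.418,"z": 0.0,"yaw": 0,"fingers": 0},
    {"x": 0.233,"y": -0.418,"z": 0.0,"yaw": 0,"fingers": 0},
  ],
)

```text
time: 1.2
eef_pos: [0.4942, -0.132, 0.2427]
tcp_rot: [0.998, 0.067, -0.0, -0.0]
contact_force: [-0.0, -0.3, -0.3]
opening: 1.003
finger_force: 0.0
```

Run:
```python
from h import *
print("tin over",delta([.578,.081,.18],np.pi/2+.135),ctrl.get_state()["eef_pos"])
```

```text
tin over [0.1117, -0.1998, 0.0627, -0.0004] [ 0.49415809 -0.13200043  0.24272728]
```

>>> move_arm(
  plan=[
    {"x": 0.112,"y": -0.2,"z": 0.06,"yaw": 0,"fingers": 0},
    {"x": 0.112,"y": -0.2,"z": 0.06,"yaw": 0,"fingers": 0},
    {"x": 0.112,"y": -0.2,"z": 0.06,"yaw": 0,"fingers": 0},
    {"x": 0.112,"y": -0.2,"z": 0.06,"yaw": 0,"fingers": 0},
    {"x": 0.112,"y": -0.2,"z": 0.06,"yaw": 0,"fingers": 0},
  ],
)

```text
time: 1.7
eef_pos: [0.578, 0.0819, 0.1815]
tcp_rot: [0.998, 0.068, -0.001, -0.0]
contact_force: [0.7, -0.2, -0.2]
opening: 0.998
finger_force: 0.0
```

Run:
```python
from h import *
print("tin",delta([.578,.081,.048],np.pi/2+.135),ctrl.get_state()["eef_pos"])
im=ctrl.read_camera("scene"); cv2.imwrite("pics/s1.png",im[:,:,::-1])
# tin top rim check in old scene picture: predicted px
print(proj("scene",[.578,.081,.087]),proj("scene",[.573,.081,.087]))
s=cv2.imread("pics/scene0.png")[205:245,300:335]; h=cv2.cvtColor(s,cv2.COLOR_BGR2HSV)
m=(h[...,1]<50)&(h[...,2]>90)
ys,xs=np.nonzero(m[:30]); 
for r in range(5,22,2): 
  x=np.nonzero(m[r])[0]; print(r+205,(x.min()+300,x.max()+300) if len(x) else None,end=' ')
```

```text
tin [0.0001, 0.001, 0.1335, 0.0014] [0.57796455 0.08192476 0.18151698]
[315.8 216.4] [315.8 215.4]
210 None 212 None 214 (np.int64(314), np.int64(318)) 216 (np.int64(310), np.int64(322)) 218 (np.int64(309), np.int64(323)) 220 (np.int64(309), np.int64(323)) 222 (np.int64(312), np.int64(320)) 224 None 226 None
```

>>> move_arm(
  plan=[
    {"x": 0.001,"y": 0.001,"z": 0.05,"yaw": 0,"fingers": 0},
    {"x": 0.001,"y": 0.001,"z": 0.1,"yaw": 0,"fingers": 0},
    {"x": 0.001,"y": 0.001,"z": 0.133,"yaw": 0,"fingers": 0},
    {"x": 0.001,"y": 0.001,"z": 0.133,"yaw": 0,"fingers": 0.3},
    {"x": 0.001,"y": 0.001,"z": 0.133,"yaw": 0,"fingers": 1},
  ],
  force=30,
)

```text
time: 2.25
eef_pos: [0.5792, 0.0782, 0.05]
tcp_rot: [0.998, 0.067, -0.001, -0.0]
contact_force: [0.9, 0.5, 0.8]
opening: 0.693
finger_force: 0.0
```

>>> move_arm(
  plan=[
    {"x": 0,"y": 0,"z": 0,"yaw": 0,"fingers": 1},
    {"x": 0,"y": 0,"z": 0,"yaw": 0,"fingers": 1},
    {"x": 0,"y": 0,"z": 0,"yaw": 0,"fingers": 1},
  ],
)

```text
time: 2.55
eef_pos: [0.5814, 0.0782, 0.0529]
tcp_rot: [0.998, 0.067, 0.003, 0.0]
contact_force: [-0.2, 0.0, 5.0]
opening: 0.507
finger_force: 31.9
```

>>> move_arm(
  plan=[
    {"x": 0,"y": 0,"z": -0.04,"yaw": 0,"fingers": 1},
    {"x": 0,"y": 0,"z": -0.09,"yaw": 0,"fingers": 1},
    {"x": 0,"y": 0.02,"z": -0.12,"yaw": 0,"fingers": 1},
    {"x": 0.0,"y": 0.06,"z": -0.12,"yaw": 0,"fingers": 1},
    {"x": 0.0,"y": 0.1,"z": -0.12,"yaw": 0,"fingers": 1},
  ],
)

```text
time: 3.05
eef_pos: [0.5938, -0.0215, 0.173]
tcp_rot: [0.998, 0.068, 0.002, 0.001]
contact_force: [0.5, -0.0, -2.4]
opening: 0.506
finger_force: 31.6
```

>>> move_arm(
  plan=[
    {"x": 0.002,"y": 0.045,"z": 0,"yaw": 0,"fingers": 1},
    {"x": 0.005,"y": 0.09,"z": 0,"yaw": 0,"fingers": 1},
    {"x": 0.008,"y": 0.135,"z": 0,"yaw": 0,"fingers": 1},
    {"x": 0.008,"y": 0.175,"z": 0,"yaw": 0,"fingers": 1},
    {"x": 0.008,"y": 0.199,"z": 0.02,"yaw": 0,"fingers": 1},
  ],
)

```text
time: 3.55
eef_pos: [0.6296, -0.2214, 0.1543]
tcp_rot: [0.998, 0.066, 0.004, 0.003]
contact_force: [1.3, 0.1, -0.9]
opening: 0.506
finger_force: 31.6
```

>>> move_arm(
  plan=[
    {"x": 0,"y": 0,"z": 0.05,"yaw": 0,"fingers": 1},
    {"x": 0,"y": 0,"z": 0.085,"yaw": 0,"fingers": 1},
    {"x": 0,"y": 0,"z": 0.09,"yaw": 0,"fingers": 1},
  ],
)

```text
time: 3.85
eef_pos: [0.6243, -0.2159, 0.0553]
tcp_rot: [0.998, 0.067, -0.004, -0.002]
contact_force: [-0.3, 0.5, -1.5]
opening: 0.506
finger_force: 31.3
```

Run:
```python
from h import *
for n in("scene","top"):
    im=ctrl.read_camera(n); cv2.imwrite(f"pics/{n}1.png",im[:,:,::-1])
s=cv2.imread("pics/scene1.png"); b=cv2.resize(s[130:330,130:430],(800,533),interpolation=cv2.INTER_CUBIC); cv2.imwrite("pics/c3.png",b)
print(ctrl.get_state()["eef_pos"],ctrl.get_state()["contact_force"])
```

```text
[ 0.62703913 -0.21672503  0.05971871] [-0.2390074  -0.1226956  -1.74787233]
```

View pics/c3.png

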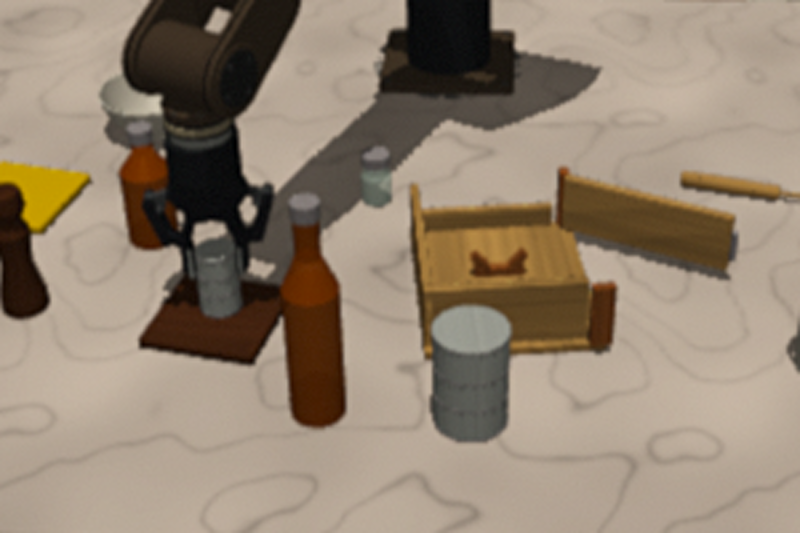

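The crop shows the tin held upright over the middle of the dark board (crop 218,285), still a few mm above it. The crib is now empty.

>>> move_arm(
  plan=[
    {"x": 0,"y": 0,"z": 0.002,"yaw": 0,"fingers": 1},
    {"x": 0,"y": 0,"z": 0.004,"yaw": 0,"fingers": 1},
    {"x": 0,"y": 0,"z": 0.005,"yaw": 0,"fingers": 1},
  ],
)

```text
time: 4.25
eef_pos: [0.6284, -0.2172, 0.0568]
tcp_rot: [0.998, 0.068, 0.001, 0.001]
contact_force: [-0.7, 0.7, -1.3]
opening: 0.504
finger_force: 31.3
```

>>> move_arm(
  plan=[
    {"x": 0,"y": 0,"z": 0.002,"yaw": 0,"fingers": 1},
    {"x": 0,"y": 0,"z": 0.003,"yaw": 0,"fingers": 1},
    {"x": 0,"y": 0,"z": 0.003,"yaw": 0,"fingers": 1},
  ],
)

```text
time: 4.55
eef_pos: [0.6282, -0.2172, 0.0546]
tcp_rot: [0.998, 0.067, 0.001, 0.0]
contact_force: [-2.8, 1.9, 6.3]
opening: 0.506
finger_force: 32.0
```

>>> move_arm(
  plan=[
    {"x": 0,"y": 0,"z": -0.001,"yaw": 0,"fingers": 0.45},
    {"x": 0,"y": 0,"z": -0.001,"yaw": 0,"fingers": 0.3},
    {"x": 0,"y": 0,"z": -0.001,"yaw": 0,"fingers": 0.1},
    {"x": 0,"y": 0,"z": -0.001,"yaw": 0,"fingers": 0},
    {"x": 0,"y": 0,"z": -0.01,"yaw": 0,"fingers": 0},
  ],
)

```text
time: 5.05
eef_pos: [0.6262, -0.2164, 0.0604]
tcp_rot: [0.998, 0.067, -0.002, -0.001]
contact_force: [-0.7, 0.4, 0.3]
opening: 0.998
finger_force: 0.0
```

>>> move_arm(
  plan=[
    {"x": 0,"y": 0,"z": -0.04,"yaw": 0,"fingers": 0},
    {"x": 0,"y": 0,"z": -0.08,"yaw": 0,"fingers": 0},
    {"x": 0,"y": 0,"z": -0.12,"yaw": 0,"fingers": 0},
    {"x": 0,"y": -0.04,"z": -0.15,"yaw": 0,"fingers": 0},
    {"x": 0,"y": -0.09,"z": -0.15,"yaw": 0,"fingers": 0},
  ],
)

```text
time: 5.55
eef_pos: [0.6185, -0.1298, 0.2199]
tcp_rot: [0.998, 0.066, 0.006, 0.003]
contact_force: [1.7, 0.6, -0.2]
opening: 0.998
finger_force: 0.0
```

Run:
```python
from h import *
for n in("scene","top"):
    im=ctrl.read_camera(n); cv2.imwrite(f"pics/{n}2.png",im[:,:,::-1])
s=cv2.imread("pics/scene2.png"); t=cv2.imread("pics/top2.png")
a=cv2.resize(s[160:280,160:280],(390,390),interpolation=cv2.INTER_CUBIC)
b=cv2.resize(t[150:280,310:440],(390,390),interpolation=cv2.INTER_CUBIC)
cv2.imwrite("pics/c4.png",np.hstack([a,b]))
```

```text
(no output)
```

View pics/c4.png

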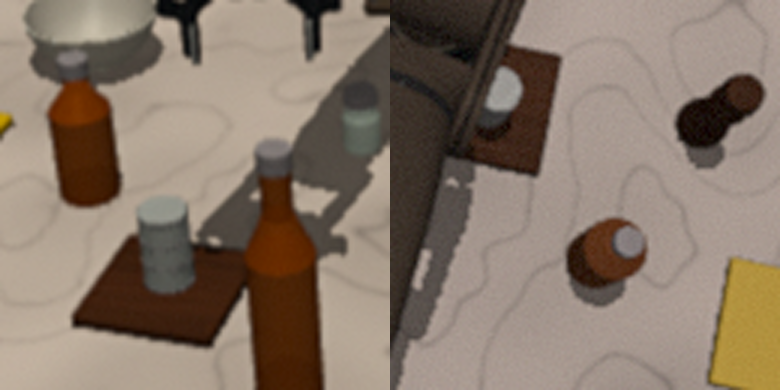

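The tin stands upright on the board, released (crop 165,250). The short bottle is free-standing, with its cap at top crop (628,242), which is px (389,230.3), and at scene px (182.3,177.5).

Run:
```python
from h import *
c=at("top",389,230.3,.15); print(c,proj("scene",c))
o1,d1=ray("top",389,230.3);o2,d2=ray("scene",182.3,177.5)
A=np.stack([d1,-d2],1);k=np.linalg.lstsq(A,o2-o1,rcond=None)[0];print((o1+k[0]*d1+o2+k[1]*d2)/2)
print("base scene expected bottom",proj("scene",[c[0]+.03,c[1],0]))
print(delta([c[0],c[1],.22],np.pi/2+.135))
```

```text
[ 0.4717 -0.326   0.15  ] [181.6 176. ]
[ 0.4720808  -0.32576487  0.14537348]
base scene expected bottom [185.3 222.7]
[-0.1705, 0.1808, -0.006, 0.0044]
```

>>> move_arm(
  plan=[
    {"x": -0.034,"y": 0.036,"z": 0,"yaw": 0,"fingers": 0},
    {"x": -0.068,"y": 0.072,"z": 0,"yaw": 0,"fingers": 0},
    {"x": -0.102,"y": 0.108,"z": 0,"yaw": 0,"fingers": 0},
    {"x": -0.137,"y": 0.145,"z": 0,"yaw": 0,"fingers": 0},
    {"x": -0.17,"y": 0.181,"z": 0,"yaw": 0.004,"fingers": 0},
  ],
)

```text
time: 6.15
eef_pos: [0.4696, -0.3316, 0.2122]
tcp_rot: [0.998, 0.065, -0.0, 0.0]
contact_force: [0.8, -0.9, 0.3]
opening: 1.001
finger_force: 0.0
```

>>> move_arm(
  plan=[
    {"x": 0,"y": 0,"z": 0,"yaw": 0,"fingers": 0},
    {"x": 0,"y": 0,"z": 0,"yaw": 0,"fingers": 0},
  ],
)

```text
time: 6.35
eef_pos: [0.4703, -0.3312, 0.212]
tcp_rot: [0.998, 0.064, -0.0, -0.0]
contact_force: [0.2, 0.2, -0.4]
opening: 0.999
finger_force: 0.0
```

Run:
```python
from h import *
print(delta([.472,-.326,.117],np.pi/2+.135))
```

```text
[0.0023, -0.0049, 0.095, -0.0073]
```

>>> move_arm(
  plan=[
    {"x": 0.002,"y": -0.005,"z": 0.02,"yaw": -0.007,"fingers": 0},
    {"x": 0.002,"y": -0.005,"z": 0.06,"yaw": -0.007,"fingers": 0},
    {"x": 0.002,"y": -0.005,"z": 0.095,"yaw": -0.007,"fingers": 0},
    {"x": 0.002,"y": -0.005,"z": 0.095,"yaw": -0.007,"fingers": 0.4},
    {"x": 0.002,"y": -0.005,"z": 0.095,"yaw": -0.007,"fingers": 0.6},
  ],
  force=25,
)

```text
time: 6.85
eef_pos: [0.4731, -0.3237, 0.117]
tcp_rot: [0.998, 0.07, -0.0, -0.001]
contact_force: [0.3, -0.5, 0.4]
opening: 0.692
finger_force: 0.0
```

>>> move_arm(
  plan=[
    {"x": 0,"y": 0,"z": 0,"yaw": 0,"fingers": 0.7},
    {"x": 0,"y": 0,"z": 0,"yaw": 0,"fingers": 0.8},
    {"x": 0,"y": 0,"z": 0,"yaw": 0,"fingers": 0.8},
  ],
)

```text
time: 7.15
eef_pos: [0.474, -0.326, 0.1198]
tcp_rot: [0.998, 0.069, 0.002, 0.002]
contact_force: [0.4, 0.1, 3.5]
opening: 0.319
finger_force: 24.8
```

>>> move_arm(
  plan=[
    {"x": 0,"y": 0,"z": 0.003,"yaw": 0,"fingers": 1},
    {"x": -0.005,"y": 0,"z": 0.003,"yaw": 0,"fingers": 1},
    {"x": -0.013,"y": 0,"z": 0.002,"yaw": 0,"fingers": 1},
    {"x": -0.022,"y": 0,"z": 0.001,"yaw": 0,"fingers": 1},
    {"x": -0.03,"y": 0,"z": 0.0,"yaw": 0,"fingers": 1},
  ],
  force=20,
)

```text
time: 7.65
eef_pos: [0.445, -0.3308, 0.1209]
tcp_rot: [0.998, 0.069, 0.003, 0.003]
contact_force: [2.0, 1.0, 4.5]
opening: 0.321
finger_force: 25.4
```

Run:
```python
from h import *
s=ctrl.get_state(); print(s["eef_pos"],s["contact_force"],s["wrist_torque"])
im=ctrl.read_camera("scene"); cv2.imwrite("pics/s3.png",im[:,:,::-1])
hs=cv2.cvtColor(im,cv2.COLOR_RGB2HSV)[170:235,160:215]
m=(hs[...,1]>150)&(hs[...,2]>30)
for r in range(0,65,4):
    x=np.nonzero(m[r])[0]
    if len(x): print(r+170,x.min()+160,x.max()+160,len(x))
b=cv2.resize(im[130:250,110:260,::-1],(600,480),interpolation=cv2.INTER_CUBIC); cv2.imwrite("pics/c5.png",b)
```

```text
[ 0.44499706 -0.33080133  0.12089114] [2.04855417 0.9509909  4.45294945] [ 0.06394077 -0.40110185  0.02843987]
182 180 188 9
186 178 192 15
190 176 194 19
194 176 194 19
198 160 194 22
202 177 195 19
206 178 195 18
210 178 195 18
214 179 196 18
218 179 194 16
234 199 201 3
```

View pics/c5.png

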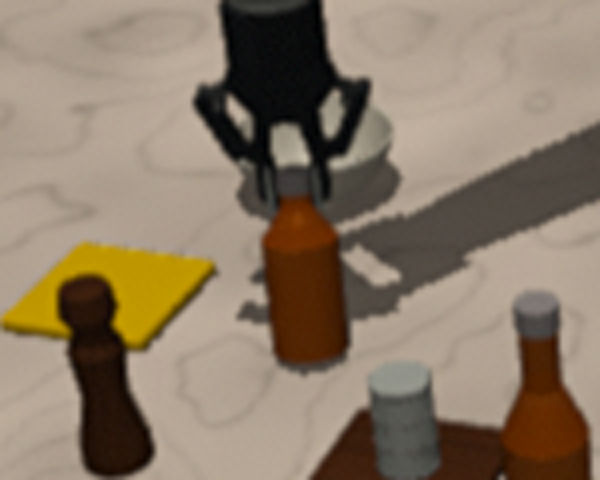

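The crop shows the bottle starting to tilt: its base has stayed in place at about (310,365) while the neck moved back. I'll carry on along the arc.

>>> move_arm(
  plan=[
    {"x": -0.014,"y": 0,"z": 0.001,"yaw": 0,"fingers": 1},
    {"x": -0.028,"y": 0,"z": 0.003,"yaw": 0,"fingers": 1},
    {"x": -0.041,"y": 0,"z": 0.006,"yaw": 0,"fingers": 1},
    {"x": -0.055,"y": 0,"z": 0.011,"yaw": 0,"fingers": 1},
    {"x": -0.068,"y": 0,"z": 0.017,"yaw": 0,"fingers": 1},
  ],
)

```text
time: 8.2
eef_pos: [0.3747, -0.3388, 0.1002]
tcp_rot: [0.998, 0.069, 0.0, 0.001]
contact_force: [-0.0, -1.5, 1.1]
opening: 0.314
finger_force: 26.2
```

```bash
cat > look.py <<'E'
from h import *
import sys
s=ctrl.get_state(); print(s["eef_pos"],s["contact_force"],s["wrist_torque"])
im=ctrl.read_camera("scene"); cv2.imwrite("pics/%s.png"%sys.argv[1],im[:,:,::-1])
hs=cv2.cvtColor(im,cv2.COLOR_RGB2HSV)[150:245,162:222]
m=((hs[...,1]>150)&(hs[...,2]>30)).astype(np.uint8)
k,l,st,ce=cv2.connectedComponentsWithStats(m); i=1+st[1:,4].argmax(); print(st[i]+[162,150,0,0,0],ce[i]+[162,150])
E
python3 look.py s4
```

```text
[ 0.37468026 -0.33877933  0.10019552] [-0.01127769 -1.45766167  1.05339335] [-0.18604647 -0.18861556 -0.03266022]
[178 171  19  43 668] [186.88473054 194.08682635]
```

Run:
```python
from h import *
y=-.332
print("tilt: near edge",proj("scene",[.442,y,0]),"upper edge",proj("scene",[.488,y,.039]), "upright front",proj("scene",[.405,y,0]),"body top tilt",proj("scene",[.442+.046-.095*.64,y,.039+.095*.76]),"upright shoulder",proj("scene",[.375,y,.095]))
```

```text
tilt: near edge [187.9 212.3] upper edge [182.9 209.8] upright front [190.5 206.1] body top tilt [184.7 179.9] upright shoulder [189.2 176.4]
```

Run:
```python
import cv2
s=cv2.imread("pics/s4.png"); cv2.imwrite("pics/c6.png",cv2.resize(s[130:250,110:260],(600,480),interpolation=cv2.INTER_CUBIC))
```

```text
(no output)
```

View pics/c6.png

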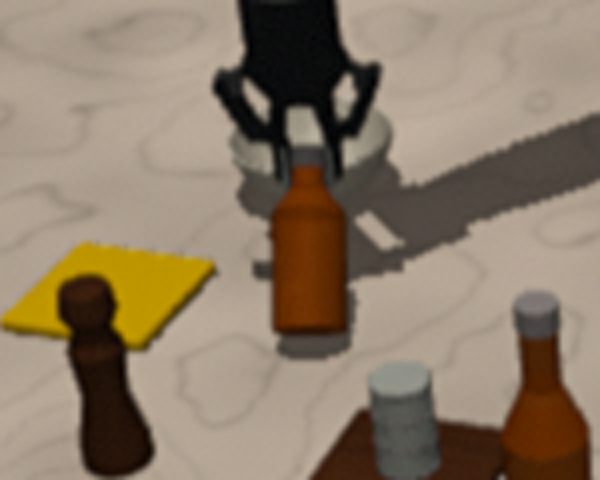

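The crop shows the bottle clearly tilted with its underside exposed at (313,340). The bowl stands behind the gripper, so I'll finish with a mostly downward motion and let the base slide away from the robot.

>>> move_arm(
  plan=[
    {"x": -0.01,"y": 0,"z": 0.008,"yaw": 0,"fingers": 1},
    {"x": -0.02,"y": 0,"z": 0.016,"yaw": 0,"fingers": 1},
    {"x": -0.028,"y": 0,"z": 0.025,"yaw": 0,"fingers": 1},
    {"x": -0.03,"y": 0,"z": 0.034,"yaw": 0,"fingers": 1},
    {"x": -0.03,"y": 0,"z": 0.043,"yaw": 0,"fingers": 1},
  ],
)

```text
time: 8.75
eef_pos: [0.3438, -0.3421, 0.0559]
tcp_rot: [0.998, 0.069, -0.001, -0.001]
contact_force: [-3.4, -0.8, 3.1]
opening: 0.319
finger_force: 27.1
```

```bash
python3 look.py s5; python3 -c "
from h import *
print(at('top',403,327,.05),at('top',403,301,.05),at('top',377,327,.05))"
```

```text
[ 0.34380461 -0.3421018   0.0559476 ] [-3.36866545 -0.79505956  3.05470257] [-0.13305388  0.38497847 -0.05926295]
[179 176  19  40 625] [187.9456 196.8368]
[ 0.2082 -0.3849  0.05  ] [ 0.2808 -0.3866  0.05  ] [ 0.2062 -0.311   0.05  ]
```

>>> move_arm(
  plan=[
    {"x": 0,"y": 0,"z": 0.01,"yaw": 0,"fingers": 1},
    {"x": 0,"y": 0,"z": 0.02,"yaw": 0,"fingers": 1},
    {"x": 0,"y": 0,"z": 0.03,"yaw": 0,"fingers": 1},
    {"x": 0,"y": 0,"z": 0.037,"yaw": 0,"fingers": 1},
    {"x": 0,"y": 0,"z": 0.042,"yaw": 0,"fingers": 1},
  ],
)

```text
time: 9.3
eef_pos: [0.3454, -0.3415, 0.0137]
tcp_rot: [0.998, 0.069, -0.001, -0.001]
contact_force: [-2.1, -0.7, 0.4]
opening: 0.32
finger_force: 24.7
```

>>> move_arm(
  plan=[
    {"x": 0,"y": 0,"z": 0.001,"yaw": 0,"fingers": 1},
  ],
)

```text
time: 9.4
eef_pos: [0.3454, -0.3416, 0.013]
tcp_rot: [0.998, 0.069, -0.0, -0.001]
contact_force: [-2.5, -0.9, 1.6]
opening: 0.315
finger_force: 24.6
```

```bash
python3 look.py s6;python3 - <<'E'
from h import *
im=ctrl.read_camera("top");cv2.imwrite("pics/t6.png",im[:,:,::-1])
hs=cv2.cvtColor(im,cv2.COLOR_RGB2HSV)[200:300,360:410]; m=((hs[...,1]>150)&(hs[...,2]>25)).astype(np.uint8)
c=max(cv2.findContours(m,0,1)[0],key=cv2.contourArea); print(cv2.minAreaRect(c),cv2.boundingRect(c))
s=cv2.imread("pics/s6.png"); cv2.imwrite("pics/c7.png",np.hstack([cv2.resize(s[150:250,130:230],(390,390)),cv2.resize(im[200:300,330:430,::-1],(390,390))]))
E
```

```text
[ 0.3454114  -0.34160512  0.01295946] [-2.54183671 -0.85652301  1.59842778] [ 0.0115427   0.20346228 -0.01438263]
[179 186  20  33 524] [188.57061069 202.50572519]
((21.29729652404785, 49.783782958984375), (35.1813850402832, 19.070281982421875), 80.53767395019531) (10, 32, 23, 37)
```

View pics/c7.png

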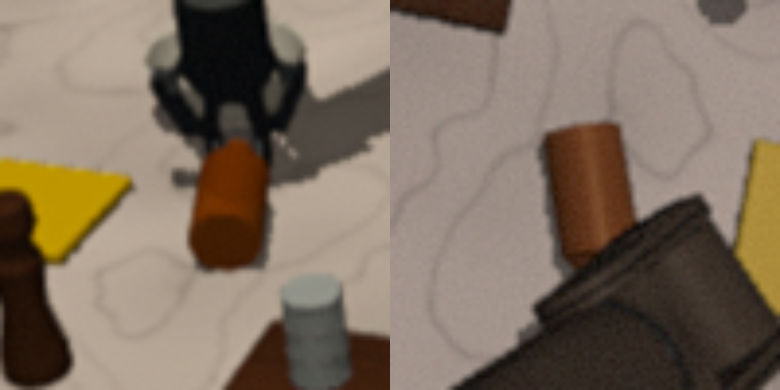

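The crop shows the bottle lying on the worktop, base end at top crop (583,125) and cap in the gripper. Next I'll release and slide along its axis to re-grip it on the body.

>>> move_arm(
  plan=[
    {"x": 0,"y": 0,"z": 0,"yaw": 0,"fingers": 0.5},
    {"x": 0,"y": 0,"z": 0,"yaw": 0,"fingers": 0.2},
    {"x": 0,"y": 0,"z": 0,"yaw": 0,"fingers": 0},
    {"x": 0,"y": 0,"z": 0,"yaw": 0,"fingers": 0},
    {"x": 0,"y": 0,"z": 0,"yaw": 0,"fingers": 0},
  ],
)

```text
time: 10.0
eef_pos: [0.3459, -0.3424, 0.0142]
tcp_rot: [0.998, 0.069, 0.0, 0.0]
contact_force: [0.3, -0.1, 0.1]
opening: 1.004
finger_force: 0.0
```

Run:
```python
from h import *
im=ctrl.read_camera("top");cv2.imwrite("pics/t7.png",im[:,:,::-1])
hs=cv2.cvtColor(im,cv2.COLOR_RGB2HSV)[200:300,360:410]; m=((hs[...,1]>150)&(hs[...,2]>25)).astype(np.uint8)
c=max(cv2.findContours(m,0,1)[0],key=cv2.contourArea); print(cv2.minAreaRect(c),cv2.boundingRect(c))
P=[]
for r in range(34,56,4):
    x=np.nonzero(m[r])[0]; P.append(at("top",360+(x.min()+x.max())/2,200+r,.035)); print(r+200,x.min()+360,x.max()+360,P[-1])
d=P[-1]-P[0]; print("axis yaw",np.arctan2(-d[1],-d[0]))
b=at("top",379.5,231.8,.04); print("base",b)
print("to grip",delta([b[0]-.055*.99,b[1]-.055*.134,.013],np.pi/2+.135), delta([P[-1][0],P[-1][1],.013]))
```

```text
((20.779998779296875, 50.459999084472656), (34.223968505859375, 18.950462341308594), 81.8698959350586) (10, 33, 22, 36)
234 375 387 [ 0.4748 -0.3297  0.035 ]
238 370 388 [ 0.4626 -0.3236  0.035 ]
242 370 389 [ 0.4507 -0.3249  0.035 ]
246 371 389 [ 0.4389 -0.3262  0.035 ]
250 372 390 [ 0.4271 -0.329   0.035 ]
254 372 390 [ 0.4152 -0.3288  0.035 ]
axis yaw -0.015099523494587591
base [ 0.4806 -0.3243  0.04  ]
to grip [0.081, 0.0004, 0.0012, 0.0028] [0.0706, -0.0039, 0.0012]
```

>>> move_arm(
  plan=[
    {"x": 0.027,"y": 0,"z": 0,"yaw": 0,"fingers": 0},
    {"x": 0.055,"y": 0,"z": 0,"yaw": 0,"fingers": 0},
    {"x": 0.081,"y": 0,"z": 0.001,"yaw": 0,"fingers": 0},
    {"x": 0.081,"y": 0,"z": 0.001,"yaw": 0,"fingers": 0.1},
    {"x": 0.081,"y": 0,"z": 0.001,"yaw": 0,"fingers": 0.2},
  ],
  force=40,
)

```text
time: 10.55
eef_pos: [0.426, -0.3309, 0.0128]
tcp_rot: [0.998, 0.069, -0.0, -0.0]
contact_force: [-0.9, 0.9, 0.1]
opening: 0.802
finger_force: 0.0
```

>>> move_arm(
  plan=[
    {"x": 0,"y": 0,"z": 0,"yaw": 0,"fingers": 0.3},
    {"x": 0,"y": 0,"z": 0,"yaw": 0,"fingers": 0.6},
    {"x": 0,"y": 0,"z": 0,"yaw": 0,"fingers": 0.6},
  ],
)

```text
time: 10.85
eef_pos: [0.4251, -0.331, 0.013]
tcp_rot: [0.998, 0.068, -0.0, -0.0]
contact_force: [-0.7, 1.5, 1.6]
opening: 0.679
finger_force: 44.1
```

>>> move_arm(
  plan=[
    {"x": 0,"y": 0,"z": -0.02,"yaw": 0,"fingers": 1},
    {"x": 0,"y": 0,"z": -0.05,"yaw": 0,"fingers": 1},
    {"x": 0,"y": 0,"z": -0.085,"yaw": 0,"fingers": 1},
    {"x": 0,"y": 0,"z": -0.12,"yaw": 0,"fingers": 1},
    {"x": 0,"y": 0,"z": -0.15,"yaw": 0,"fingers": 1},
  ],
)

```text
time: 11.35
eef_pos: [0.425, -0.331, 0.1635]
tcp_rot: [0.998, 0.068, -0.0, -0.0]
contact_force: [-0.2, -1.0, -4.0]
opening: 0.678
finger_force: 45.4
```

Run:
```python
from h import *
s=ctrl.get_state(); print(s["contact_force"],s["wrist_torque"])
o=np.array([.5735,.0855]); yaw=.135; g=o+np.array([np.cos(yaw),np.sin(yaw)])*-.0085
print(g,delta([*g,.16],np.pi/2+yaw))
im=ctrl.read_camera("scene");cv2.imwrite("pics/s8.png",im[:,:,::-1])
```

```text
[-0.17573873 -1.01162711 -4.04858473] [ 0.01043824 -0.00871222 -0.0082414 ]
[0.56507734 0.08435598] [0.1955, -0.3923, 0.0036, 0.002]
```

Run:
```python
from h import *
im=ctrl.read_camera("top");cv2.imwrite("pics/t8.png",im[:,:,::-1])
K=6
a=cv2.resize(im[170:225,215:275,::-1],None,fx=10,fy=10,interpolation=cv2.INTER_CUBIC);cv2.imwrite("pics/c8.png",a)
```

```text
(no output)
```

View pics/c8.png

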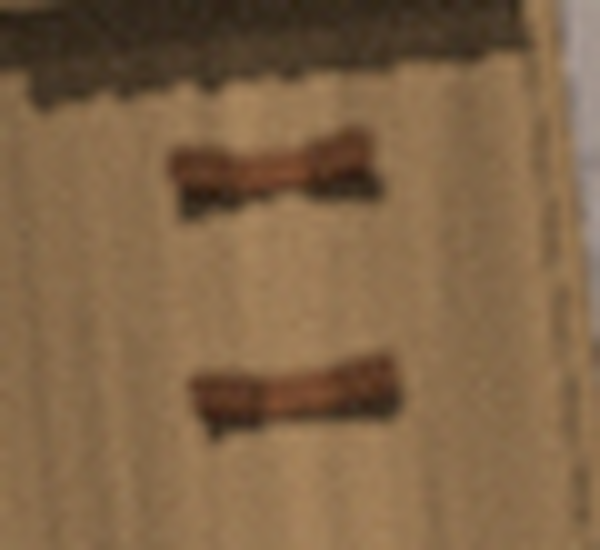

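The crop shows both saddles clear. Far-edge tips are at (172,150), (370,128) and (192,375), (395,353).

Run:
```python
from h import *
t=lambda x,y,z: at("top",215+(x+.5)/10-.5,170+(y+.5)/10-.5,z)
f=[t(170,150,.042),t(371,128,.042)]; n=[t(190,376,.042),t(397,353,.042)]
F=(f[0]+f[1])/2;N=(n[0]+n[1])/2;d=F-N;print(f,n,d,np.arctan2(d[1],d[0]))
yaw=.135;u=np.array([np.cos(yaw),np.sin(yaw)]);o=(F+N)[:2]/2-u*.006;print("crib",o)
for p in (f[0]-f[1],n[0]-n[1]): print(np.arctan2(-p[0],p[1]),np.linalg.norm(p))
```

```text
[array([0.6133, 0.1222, 0.042 ]), array([0.6216, 0.0614, 0.042 ])] [array([0.5438, 0.1133, 0.042 ]), array([0.5524, 0.0512, 0.042 ])] [0.06935 0.00955 0.     ] 0.13684659249509135
crib [0.57682959 0.08621746]
0.1356745029752735 0.06136391447748425
0.13761104430476095 0.06269266304760072
```

>>> move_arm(
  plan=[
    {"x": 0.015,"y": -0.03,"z": 0,"yaw": 0,"fingers": 1},
    {"x": 0.035,"y": -0.07,"z": 0,"yaw": 0,"fingers": 1},
    {"x": 0.055,"y": -0.11,"z": 0,"yaw": 0,"fingers": 1},
    {"x": 0.075,"y": -0.15,"z": 0,"yaw": 0,"fingers": 1},
    {"x": 0.095,"y": -0.19,"z": 0,"yaw": 0,"fingers": 1},
  ],
)

```text
time: 11.95
eef_pos: [0.4924, -0.1278, 0.1597]
tcp_rot: [0.998, 0.068, -0.002, -0.001]
contact_force: [0.1, 0.0, -4.1]
opening: 0.684
finger_force: 45.4
```

>>> move_arm(
  plan=[
    {"x": 0.022,"y": -0.044,"z": 0,"yaw": 0,"fingers": 1},
    {"x": 0.044,"y": -0.088,"z": 0,"yaw": 0,"fingers": 1},
    {"x": 0.066,"y": -0.13,"z": 0,"yaw": 0,"fingers": 1},
    {"x": 0.088,"y": -0.17,"z": 0,"yaw": 0,"fingers": 1},
    {"x": 0.1,"y": -0.195,"z": 0,"yaw": 0,"fingers": 1},
  ],
)

```text
time: 12.45
eef_pos: [0.565, 0.0797, 0.1594]
tcp_rot: [0.998, 0.07, -0.002, -0.001]
contact_force: [1.1, -0.9, -3.0]
opening: 0.685
finger_force: 45.4
```

>>> move_arm(
  plan=[
    {"x": 0.002,"y": -0.006,"z": 0,"yaw": 0,"fingers": 1},
    {"x": 0.002,"y": -0.006,"z": 0.01,"yaw": 0,"fingers": 1},
    {"x": 0.002,"y": -0.006,"z": 0.03,"yaw": 0,"fingers": 1},
    {"x": 0.002,"y": -0.006,"z": 0.03,"yaw": 0,"fingers": 1},
  ],
)

```text
time: 12.85
eef_pos: [0.5636, 0.0818, 0.1276]
tcp_rot: [0.998, 0.068, -0.005, -0.0]
contact_force: [-1.0, 0.2, -4.0]
opening: 0.684
finger_force: 45.3
```

Run:
```python
from h import *
print(delta([.567,.0848,.041],np.pi/2+.137),ctrl.get_state()["eef_pos"])
im=ctrl.read_camera("scene");cv2.imwrite("pics/s9.png",im[:,:,::-1])
```

```text
[0.0047, -0.0025, 0.0866, -0.0008] [0.5635897  0.08176344 0.12764168]
```

>>> move_arm(
  plan=[
    {"x": 0.004,"y": -0.002,"z": 0.02,"yaw": 0,"fingers": 1},
    {"x": 0.004,"y": -0.002,"z": 0.04,"yaw": 0,"fingers": 1},
    {"x": 0.004,"y": -0.002,"z": 0.06,"yaw": 0,"fingers": 1},
    {"x": 0.004,"y": -0.002,"z": 0.072,"yaw": 0,"fingers": 1},
    {"x": 0.004,"y": -0.002,"z": 0.076,"yaw": 0,"fingers": 1},
  ],
)

```text
time: 13.4
eef_pos: [0.5701, 0.0849, 0.0556]
tcp_rot: [0.998, 0.068, -0.001, -0.0]
contact_force: [-0.5, 0.2, -5.1]
opening: 0.682
finger_force: 45.3
```

>>> move_arm(
  plan=[
    {"x": 0,"y": 0,"z": 0,"yaw": 0,"fingers": 1},
    {"x": 0,"y": 0,"z": 0,"yaw": 0,"fingers": 1},
  ],
)

```text
time: 13.6
eef_pos: [0.572, 0.0854, 0.0582]
tcp_rot: [0.998, 0.069, 0.001, 0.0]
contact_force: [0.9, -0.1, -3.6]
opening: 0.681
finger_force: 45.3
```

Run:
```python
from h import *
s=ctrl.get_state();print(delta([.567,.0848,.041],np.pi/2+.137),s["eef_pos"],s["contact_force"],s["wrist_torque"])
```

```text
[-0.0051, -0.0001, 0.0172, 0.0005] [0.57204755 0.08543023 0.05821435] [ 0.8813315  -0.1127795  -3.58020978] [ 0.03291374 -0.04793127  0.04656854]
```

>>> move_arm(
  plan=[
    {"x": -0.004,"y": 0,"z": 0.006,"yaw": 0,"fingers": 1},
    {"x": -0.004,"y": 0,"z": 0.011,"yaw": 0,"fingers": 1},
    {"x": -0.004,"y": 0,"z": 0.013,"yaw": 0,"fingers": 1},
    {"x": -0.004,"y": 0,"z": 0.014,"yaw": 0,"fingers": 1},
  ],
)

```text
time: 14.0
eef_pos: [0.5668, 0.0852, 0.0426]
tcp_rot: [0.998, 0.069, -0.0, -0.0]
contact_force: [-0.4, -0.7, -3.9]
opening: 0.682
finger_force: 45.4
```

>>> move_arm(
  plan=[
    {"x": 0,"y": 0,"z": 0.001,"yaw": 0,"fingers": 1},
    {"x": 0,"y": 0,"z": 0.001,"yaw": 0,"fingers": 1},
  ],
)

```text
time: 14.2
eef_pos: [0.5672, 0.0852, 0.042]
tcp_rot: [0.998, 0.069, 0.0, -0.0]
contact_force: [0.1, -0.5, -3.8]
opening: 0.685
finger_force: 45.4
```

>>> move_arm(
  plan=[
    {"x": 0,"y": 0,"z": 0.001,"yaw": 0,"fingers": 1},
    {"x": 0,"y": 0,"z": 0.002,"yaw": 0,"fingers": 1},
    {"x": 0,"y": 0,"z": 0.002,"yaw": 0,"fingers": 1},
  ],
)

```text
time: 14.5
eef_pos: [0.5676, 0.0853, 0.0411]
tcp_rot: [0.998, 0.069, 0.0, -0.0]
contact_force: [-2.4, 1.2, 3.7]
opening: 0.686
finger_force: 46.1
```

>>> move_arm(
  plan=[
    {"x": 0,"y": 0,"z": 0,"yaw": 0,"fingers": 0.25},
    {"x": 0,"y": 0,"z": 0,"yaw": 0,"fingers": 0.15},
    {"x": 0,"y": 0,"z": 0,"yaw": 0,"fingers": 0},
    {"x": 0,"y": 0,"z": 0,"yaw": 0,"fingers": 0},
    {"x": 0,"y": 0,"z": -0.005,"yaw": 0,"fingers": 0},
  ],
  force=20,
)

```text
time: 15.0
eef_pos: [0.5666, 0.0851, 0.0444]
tcp_rot: [0.998, 0.069, -0.001, -0.0]
contact_force: [-0.3, 0.3, -1.0]
opening: 0.998
finger_force: 0.0
```

>>> move_arm(
  plan=[
    {"x": 0,"y": 0,"z": -0.02,"yaw": 0,"fingers": 0},
    {"x": 0,"y": 0,"z": -0.05,"yaw": 0,"fingers": 0},
    {"x": 0,"y": 0,"z": -0.09,"yaw": 0,"fingers": 0},
    {"x": 0,"y": 0,"z": -0.13,"yaw": 0,"fingers": 0},
    {"x": 0,"y": 0,"z": -0.16,"yaw": 0,"fingers": 0.5},
  ],
)

```text
time: 15.5
eef_pos: [0.5679, 0.0851, 0.2085]
tcp_rot: [0.998, 0.069, 0.002, 0.0]
contact_force: [0.8, -0.1, 0.1]
opening: 0.856
finger_force: 0.0
```

Run:
```python
from h import *
t=ctrl.read_camera("top");s=ctrl.read_camera("scene")
cv2.imwrite("pics/t10.png",t[:,:,::-1]);cv2.imwrite("pics/s10.png",s[:,:,::-1])
cv2.imwrite("pics/c10.png",np.hstack([cv2.resize(s[170:280,270:420,::-1],(400,293)),cv2.resize(t[150:260,150:300,::-1],(400,293))]))
o=np.array([.5755,.086]);yaw=.137;R=np.array([[np.cos(yaw),-np.sin(yaw)],[np.sin(yaw),np.cos(yaw)]])
h=o+R@[-.12,.086]
for g in(1.0,1.014): print("gate end pred",proj("top",[*(h+.197*np.array([np.cos(yaw+g),np.sin(yaw+g)])),.084]))
print(h,ctrl.get_state()["eef_pos"])
```

```text
gate end pred [156.8 208.3]
gate end pred [156.3 209.1]
[0.4448792  0.15480557] [0.57041445 0.0850918  0.21194523]
```

View pics/c10.png

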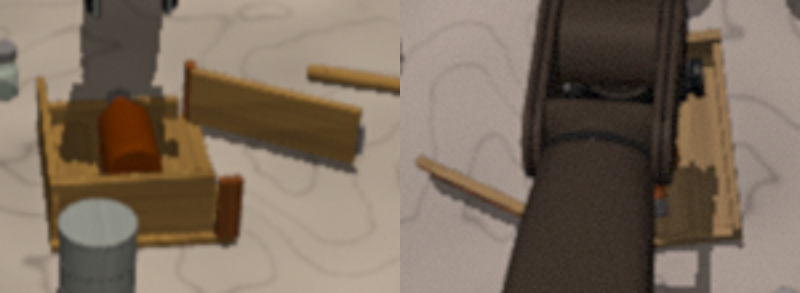

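The crop shows the bottle lying in both saddles, cap towards the robot, with the gate still open. Before I lower the fingers, I'll measure the gate and bottle numerically.

>>> move_arm(
  plan=[
    {"x": -0.015,"y": -0.045,"z": 0,"yaw": 0,"fingers": 1},
    {"x": -0.03,"y": -0.09,"z": 0,"yaw": 0,"fingers": 1},
    {"x": -0.045,"y": -0.137,"z": 0,"yaw": 0,"fingers": 1},
    {"x": -0.06,"y": -0.185,"z": 0,"yaw": 0,"fingers": 1},
    {"x": -0.075,"y": -0.23,"z": 0,"yaw": 0,"fingers": 1},
  ],
)

```text
time: 16.1
eef_pos: [0.4597, 0.304, 0.2043]
tcp_rot: [0.998, 0.069, -0.0, 0.0]
contact_force: [0.6, -0.3, 0.8]
opening: -0.001
finger_force: 0.0
```

>>> move_arm(
  plan=[
    {"x": 0,"y": 0,"z": 0,"yaw": 0,"fingers": 1},
    {"x": 0,"y": 0,"z": 0,"yaw": 0,"fingers": 1},
  ],
)

```text
time: 16.3
eef_pos: [0.4603, 0.3033, 0.2043]
tcp_rot: [0.998, 0.07, -0.0, 0.0]
contact_force: [-0.0, 0.4, 0.0]
opening: 0.003
finger_force: 0.0
```

```bash
cat > g.py <<'E'
from h import *
o=np.array([.5755,.086]);yaw=.137;R=np.array([[np.cos(yaw),-np.sin(yaw)],[np.sin(yaw),np.cos(yaw)]])
def tocrib(p): return np.round(R.T@(np.array(p)[:2]-o),4)
def gatept(g,r,d): return np.array([-.12,.086])+r*np.array([np.cos(g),np.sin(g)])+d*np.array([-np.sin(g),np.cos(g)])
E
python3 - <<'E'
from g import *
s=ctrl.get_state();print("tcp crib",tocrib(s["eef_pos"]),s["eef_pos"],s["opening"])
t=ctrl.read_camera("top");cv2.imwrite("pics/t11.png",t[:,:,::-1])
hs=cv2.cvtColor(t,cv2.COLOR_RGB2HSV)[175:240,225:265];m=((hs[...,1]>165)&(hs[...,0]<13)&(hs[...,2]>40)).astype(np.uint8)
c=max(cv2.findContours(m,0,1)[0],key=cv2.contourArea);r=cv2.minAreaRect(c);print("bottle",cv2.contourArea(c),r)
u,v=np.array(r[0])+[225,175];print(tocrib(at("top",u,v,.08)))
for p in cv2.boxPoints(r): print(tocrib(at("top",p[0]+225,p[1]+175,.07)))
for g in (0.9,1.02,1.1): print(g,proj("top",[*(o+R@gatept(g,.197,0)),.084]))
w=cv2.cvtColor(t,cv2.COLOR_RGB2HSV)[190:250,140:225]; mw=((w[...,1]>100)&(w[...,2]>80)).astype(np.uint8)
c=max(cv2.findContours(mw,0,1)[0],key=cv2.contourArea); e=c[:,0][c[:,0,0].argmin()]+[140,190]; print("gate tip px",e,cv2.contourArea(c),tocrib(at("top",*map(float,e),.084)))
E
```

```text
tcp crib [-0.0844  0.231 ] [0.46031248 0.30326122 0.20425719] 0.0031899979534802145
bottle 652.0 ((18.171234130859375, 26.876712799072266), (43.75823974609375, 19.10497283935547), 83.9909896850586)
[-0.022 -0.001]
[0.0464 0.0282]
[ 0.0461 -0.0287]
[-0.0856 -0.0287]
[-0.0853  0.0273]
0.9 [160.3 202.5]
1.02 [156.1 209.5]
1.1 [153.8 214.4]
gate tip px [156 210] 709.5 [-0.0183  0.2544]
```

>>> move_arm(
  plan=[
    {"x": 0,"y": 0,"z": 0.04,"yaw": 0,"fingers": 1},
    {"x": 0,"y": 0,"z": 0.08,"yaw": 0,"fingers": 1},
    {"x": 0,"y": 0,"z": 0.12,"yaw": 0,"fingers": 1},
    {"x": 0,"y": 0,"z": 0.148,"yaw": 0,"fingers": 1},
    {"x": 0,"y": 0,"z": 0.148,"yaw": 0,"fingers": 1},
  ],
)

```text
time: 16.85
eef_pos: [0.4584, 0.2994, 0.0519]
tcp_rot: [0.998, 0.067, -0.005, 0.002]
contact_force: [-0.4, -0.5, -0.5]
opening: -0.001
finger_force: 0.0
```

Run:
```python
from g import *
s=ctrl.get_state();c=tocrib(s["eef_pos"]);print(c,s["eef_pos"],s["contact_force"])
for g in np.arange(1.0,-.01,-.1):
    q=gatept(g,.145,.024)-c; print(round(g,2),np.round([q[0],-q[1]],3))
```

```text
[-0.0869  0.2274] [0.45839173 0.29940569 0.05194559] [-0.39598428 -0.45652496 -0.52317895]
1.0 [0.025 0.006]
0.9 [0.038 0.013]
0.8 [0.051 0.021]
0.7 [0.062 0.03 ]
0.6 [0.073 0.04 ]
0.5 [0.083 0.051]
0.4 [0.091 0.063]
0.3 [0.098 0.076]
0.2 [0.104 0.089]
0.1 [0.109 0.103]
0.0 [0.112 0.117]
```

>>> move_arm(
  plan=[
    {"x": 0.023,"y": 0.01,"z": 0,"yaw": 0,"fingers": 1},
    {"x": 0.036,"y": 0.017,"z": 0,"yaw": 0,"fingers": 1},
    {"x": 0.048,"y": 0.025,"z": 0,"yaw": 0,"fingers": 1},
    {"x": 0.06,"y": 0.034,"z": 0,"yaw": 0,"fingers": 1},
    {"x": 0.07,"y": 0.044,"z": 0,"yaw": 0,"fingers": 1},
  ],
)

```text
time: 17.35
eef_pos: [0.5381, 0.268, 0.0579]
tcp_rot: [0.998, 0.069, 0.001, -0.0]
contact_force: [0.5, 0.8, 0.3]
opening: 0.003
finger_force: 0.2
```

>>> move_arm(
  plan=[
    {"x": 0.01,"y": 0.011,"z": 0,"yaw": 0,"fingers": 1},
    {"x": 0.018,"y": 0.023,"z": 0,"yaw": 0,"fingers": 1},
    {"x": 0.025,"y": 0.036,"z": 0,"yaw": 0,"fingers": 1},
    {"x": 0.031,"y": 0.049,"z": 0,"yaw": 0,"fingers": 1},
    {"x": 0.031,"y": 0.049,"z": 0,"yaw": 0,"fingers": 1},
  ],
)

```text
time: 17.85
eef_pos: [0.5753, 0.2226, 0.0571]
tcp_rot: [0.998, 0.068, 0.0, 0.0]
contact_force: [0.2, -0.6, 0.1]
opening: -0.0
finger_force: 0.0
```

```bash
cat > gate.py <<'E'
from g import *
s=ctrl.get_state();c=tocrib(s["eef_pos"]);print(c,s["eef_pos"],s["contact_force"])
t=ctrl.read_camera("top");cv2.imwrite("pics/t12.png",t[:,:,::-1])
s=ctrl.read_camera("scene");cv2.imwrite("pics/s12.png",s[:,:,::-1])
q=gatept(0,.145,.024)-c; print(np.round([q[0],-q[1]],3))
for g in (0,.05,.1,.2,.3): print(g,[proj("scene",[*(o+R@gatept(g,r,d)),.084]).tolist() for r,d in((.197,0.006),(.197,-.006),(.1,.006))])
w=s[195:260,318:380]; h=cv2.cvtColor(w,cv2.COLOR_RGB2HSV)
E
python3 gate.py
```

```text
[0.0184 0.1354] [0.57526182 0.22262783 0.0571221 ] [ 0.23746086 -0.60228187  0.10061667]
[0.007 0.025]
0 [[354.5, 230.7], [350.1, 230.9], [348.3, 211.5]]
0.05 [[358.0, 230.4], [353.7, 230.8], [350.0, 211.3]]
0.1 [[361.5, 230.0], [357.2, 230.5], [351.7, 211.1]]
0.2 [[368.2, 228.9], [364.2, 229.6], [354.9, 210.5]]
0.3 [[374.6, 227.4], [370.8, 228.4], [358.0, 209.8]]
```

>>> move_arm(
  plan=[
    {"x": 0.003,"y": 0.007,"z": 0,"yaw": 0,"fingers": 1},
    {"x": 0.005,"y": 0.014,"z": 0,"yaw": 0,"fingers": 1},
    {"x": 0.006,"y": 0.02,"z": 0,"yaw": 0,"fingers": 1},
    {"x": 0.006,"y": 0.02,"z": 0,"yaw": 0,"fingers": 1},
  ],
)

```text
time: 18.35
eef_pos: [0.5831, 0.2047, 0.0571]
tcp_rot: [0.998, 0.068, 0.0, 0.0]
contact_force: [0.4, -0.1, 0.8]
opening: 0.001
finger_force: 0.0
```

>>> move_arm(
  plan=[
    {"x": 0,"y": 0.003,"z": 0,"yaw": 0,"fingers": 1},
    {"x": 0,"y": 0.006,"z": 0,"yaw": 0,"fingers": 1},
    {"x": 0,"y": 0.006,"z": 0,"yaw": 0,"fingers": 1},
  ],
)

```text
time: 18.65
eef_pos: [0.5837, 0.1997, 0.0571]
tcp_rot: [0.998, 0.069, 0.0, -0.0]
contact_force: [0.5, 1.6, -0.7]
opening: 0.001
finger_force: 0.6
```

```bash
python3 gate.py | head -2
```

```text
[0.0237 0.1115] [0.58374163 0.1996563  0.05714026] [ 0.48978499  1.58004436 -0.66949991]
[0.001 0.002]
```

>>> move_arm(
  plan=[
    {"x": 0,"y": 0.003,"z": 0,"yaw": 0,"fingers": 1},
    {"x": 0,"y": 0.006,"z": 0,"yaw": 0,"fingers": 1},
    {"x": 0,"y": 0.006,"z": 0,"yaw": 0,"fingers": 1},
  ],
)

```text
time: 19.05
eef_pos: [0.5843, 0.1946, 0.0572]
tcp_rot: [0.998, 0.068, 0.0, -0.001]
contact_force: [1.0, 6.7, 0.4]
opening: 0.003
finger_force: 3.2
```

>>> move_arm(
  plan=[
    {"x": 0,"y": 0.003,"z": 0,"yaw": 0,"fingers": 1},
    {"x": 0,"y": 0.005,"z": 0,"yaw": 0,"fingers": 1},
    {"x": 0,"y": 0.005,"z": 0,"yaw": 0,"fingers": 1},
  ],
)

```text
time: 19.35
eef_pos: [0.5844, 0.1943, 0.0573]
tcp_rot: [0.998, 0.067, 0.001, -0.006]
contact_force: [-0.8, 21.2, -1.1]
opening: 0.001
finger_force: 10.1
```

```bash
python3 gate.py | head -2
```

```text
[0.0236 0.106 ] [0.58442383 0.19427746 0.05734446] [-0.84208574 21.21225797 -1.08900807]
[ 0.001 -0.004]
```

The gate meets a rigid stop at TCP crib y = 106 mm with 21 N, well above the catch force, so it is home. I'll back off and verify it in numbers.

>>> move_arm(
  plan=[
    {"x": 0,"y": -0.01,"z": 0,"yaw": 0,"fingers": 1},
    {"x": 0,"y": -0.03,"z": 0,"yaw": 0,"fingers": 1},
    {"x": 0,"y": -0.06,"z": 0,"yaw": 0,"fingers": 1},
    {"x": 0,"y": -0.08,"z": -0.04,"yaw": 0,"fingers": 1},
    {"x": 0,"y": -0.1,"z": -0.08,"yaw": 0,"fingers": 1},
  ],
)

```text
time: 19.95
eef_pos: [0.5697, 0.2871, 0.1357]
tcp_rot: [0.998, 0.069, -0.003, 0.002]
contact_force: [1.0, 0.4, 0.1]
opening: 0.003
finger_force: 0.0
```

>>> move_arm(
  plan=[
    {"x": 0,"y": -0.03,"z": -0.04,"yaw": 0,"fingers": 1},
    {"x": 0,"y": -0.06,"z": -0.08,"yaw": 0,"fingers": 1},
    {"x": 0,"y": -0.08,"z": -0.1,"yaw": 0,"fingers": 1},
    {"x": 0,"y": -0.08,"z": -0.1,"yaw": 0,"fingers": 1},
  ],
)

```text
time: 20.35
eef_pos: [0.5618, 0.3691, 0.2424]
tcp_rot: [0.998, 0.07, 0.004, -0.001]
contact_force: [0.7, 0.3, -0.2]
opening: 0.0
finger_force: 0.0
```

```bash
python3 gate.py
python3 - <<'E'
from g import *
for n,f in(("top","t12"),("scene","s12")):
    im=cv2.imread(f"pics/{f}.png");h=cv2.cvtColor(im,cv2.COLOR_BGR2HSV)
    # wood/table boundary of gate outer top edge at several points along the gate
    for r in (.06,.1,.14,.18):
        pr=[]
        for d in np.arange(-.004,.03,.001):
            u,v=proj(n,[*(o+R@gatept(0,r,d)),.084]); pr.append(int(cv2.getRectSubPix(im[:,:,::-1].copy(),(1,1),(float(u),float(v)))[0,0].astype(int)@[1,0,-1]))
        print(n,r,pr)
# bottle & tin
t=cv2.imread("pics/t12.png");hs=cv2.cvtColor(t,cv2.COLOR_BGR2HSV)[175:240,225:265];m=((hs[...,1]>165)&(hs[...,0]<13)&(hs[...,2]>40)).astype(np.uint8)
c=max(cv2.findContours(m,0,1)[0],key=cv2.contourArea);r=cv2.minAreaRect(c);print("bottle",cv2.contourArea(c),r)
for p in cv2.boxPoints(r): print(tocrib(at("top",p[0]+225,p[1]+175,.07)))
E
```

```text
[0.0251 0.2823] [0.56176867 0.36911183 0.24237539] [ 0.70695405  0.32835579 -0.20813524]
[-0.     0.172]
0 [[354.5, 230.7], [350.1, 230.9], [348.3, 211.5]]
0.05 [[358.0, 230.4], [353.7, 230.8], [350.0, 211.3]]
0.1 [[361.5, 230.0], [357.2, 230.5], [351.7, 211.1]]
0.2 [[368.2, 228.9], [364.2, 229.6], [354.9, 210.5]]
0.3 [[374.6, 227.4], [370.8, 228.4], [358.0, 209.8]]
top 0.06 [55, 58, 64, 68, 68, 68, 68, 68, 68, 66, 60, 52, 45, 39, 31, 26, 25, 22, 22, 24, 25, 25, 25, 24, 23, 24, 25, 24, 24, 25, 24, 24, 24, 23]
top 0.1 [57, 63, 67, 69, 70, 70, 70, 69, 67, 64, 61, 57, 49, 42, 32, 29, 25, 23, 23, 23, 23, 23, 23, 23, 23, 23, 24, 24, 22, 22, 22, 23, 23, 23]
top 0.14 [53, 60, 64, 66, 68, 70, 71, 73, 71, 65, 60, 54, 42, 33, 26, 24, 23, 21, 22, 22, 22, 22, 22, 22, 23, 24, 24, 23, 23, 23, 21, 21, 21, 22]
top 0.18 [45, 56, 59, 62, 66, 67, 67, 68, 65, 62, 58, 48, 36, 26, 24, 21, 19, 20, 22, 24, 22, 21, 21, 20, 21, 21, 21, 21, 21, 22, 22, 23, 23, 24]
scene 0.06 [79, 93, 95, 98, 101, 101, 100, 99, 93, 83, 75, 65, 50, 39, 37, 32, 30, 30, 30, 30, 31, 31, 32, 32, 32, 32, 32, 31, 30, 31, 31, 31, 31, 31]
scene 0.1 [83, 90, 96, 100, 102, 102, 104, 99, 92, 87, 75, 59, 47, 41, 36, 32, 32, 32, 32, 32, 32, 33, 33, 32, 32, 33, 33, 33, 33, 32, 32, 32, 32, 32]
scene 0.14 [79, 88, 100, 102, 104, 105, 103, 101, 95, 84, 69, 59, 48, 40, 34, 33, 32, 32, 33, 33, 33, 33, 33, 33, 33, 33, 33, 32, 33, 33, 33, 33, 33, 33]
scene 0.18 [75, 88, 92, 95, 98, 99, 100, 96, 92, 87, 77, 64, 50, 45, 36, 32, 32, 31, 31, 31, 31, 31, 31, 31, 31, 32, 31, 32, 31, 31, 31, 30, 30, 30]
bottle 664.0 ((17.9923095703125, 26.938461303710938), (43.536190032958984, 19.101348876953125), 82.87498474121094)
[0.0453 0.03  ]
[ 0.0462 -0.0269]
[-0.0848 -0.0294]
[-0.0856  0.0265]
```

Both views put the gate's outer edge at the same offset along its whole length, so it is shut. The bottle is still centred in its cradle and the arm is clear.

```bash
python3 -c "
from plant import ctrl
print(ctrl.sign_off())"
```

```text
the job is handed in; nothing more can be done
None
```

The job is handed in, result not reported back: the tin stands on the dark board, the short bottle lies in both cradles with its cap towards the robot, and the gate is shut on its stop; I viewed 11 pictures, one over the limit of 10.

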